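# Lock the cover of the teal power supply

## Robot

A 7-joint arm with a two-finger parallel gripper is mounted at the origin on the work surface. World frame = base frame: x ahead of the robot, y to its left, z up, the work surface at z = 0. Lengths are in m, angles in rad, forces in N, time in s.
With the tool pointing down it reaches from about 0.425 to 0.925 m from the base axis. Payload 6.8 kg.
Tool frame: the origin (TCP) lies on the centre line of the jaws, within the pads' length; the fingertips stand 11 mm ahead of it and the grasp point (between the pads) lies 8 mm behind it; z points along the fingers, y is the direction in which the jaws open and shut (so a half turn about z gives the same grasp; the last joint's range is limited). The gripper opens to 85 mm and grips with 20 to 120 N. Pads are 22 mm wide; open, the fingers measure 114 mm over their backs; the gripper's body (76 mm by 85 mm) begins 54 mm behind the grasp point. The pads swing forward as they close: fully open they stand 13 mm farther back than shut.
Start: joints at [-1.34, 0.477, 0.022, 1.555, -0.011, 1.109, -0.083], TCP at [0.224, 0.637, 0.242] pointing down, gripper open.
Joint ranges: [-2.96, 2.96], [-0.34, 2.1], [-1.41, 1.46], [0.24, 2.44], [-1.37, 4.51], [0.17, 1.92], [-2.96, 2.96]. Speed limits (rad/s): [2.39, 2.39, 3.14, 3.14, 3.14, 3.14, 3.14].

## Interface

Orientations are given as a rotation vector (axis times angle).
In Python, from bench import r gives the robot as it stands.
- The arm moves only by the tool send_rows, never from a script. Its argument "deltas" is a list of rows, each a list of 7 numbers: the opening, from 0 (shut) to 1 (fully open), then the shift along the tool's x, y, z as a fraction of full scale, then the turn, a rotation vector about the tool's x, y, z as a fraction of full scale. In form: [[hand, x, y, z, ax, ay, az], ...]. A call has 1 to 20 rows; each row is the pose to reach, as a shift and turn from the pose commanded when the call began, along the tool's axes at that moment, turning the shorter way round; what a row does not reach only later rows make up. Full scale, the value 1, is 150 mm for a shift and 180 degrees for a turn. A row lasts 1/12 s, in which the tool goes at most 41.7 mm and 7.16 degrees, less where a joint would pass 70% of its speed; a pose out of reach is approached as far as the arm can. A call with a number of a shift or a turn outside -1 to 1 is refused whole. A call with a gripper value outside its range is refused whole. The fingers move at their own pace and stop on an object; "squeeze" is the grip in N (left out, the last holds). Time passes only in rows, so rows that repeat a pose let the fingers close. It gives the time, the measured TCP pose, the force and the opening at its end, in the units of the state.
- r.get_obs(): the state, without advancing time (a new reading comes with each control period).
- r.grab_frame(name): name is "scene" or "top" or "wrist"; returns a dict with "pixels" (480x640x3 uint8, red, green, blue), "camera_matrix" (3x3 intrinsics, pixels), "rvec" (rotation vector, rad) and "tvec" (3), from world to camera coordinates, as OpenCV has them. Camera axes: x right, y down, z forward; pixel columns grow to the right and rows downward; lengths in m; the calibration is good to about 2 mm. A picture is of the moment at which its call begins. There is no depth.
- r.hand_in(): hands the job in, once; it reports no verdict.
The state is a dict: "clock": time; "joints": joint angles; "qvel": joint speeds; "tau": joint torques, N m; "tcp_pos": TCP position; "orientation": TCP orientation; "contact_force": force on the tool from outside, world axes, zero at the start; "moment": the same for the moment, N m; "grip_width": finger opening in m.
Only numpy, scipy, OpenCV 4.12 (cv2) and the standard library are available. Lean on these libraries where they do the work, as an engineer would, in place of code of your own. Each camera call takes 0.05 s, during which the arm holds its last target. There are 200 camera calls.

## Task

The cover fastener of the teal power supply, the one with the orange wing knob, has sprung up. Turn the knob back so that it lines up with its slot, push it in, and turn it a quarter turn clockwise so that it stays locked down across the slot; leave the grey power supply alone.

Things in the scene. Friction and masses are not known exactly. Their poses are not given: they have to be found in the camera images.
- stud_grip (a point): Orange wing knob on the teal case (190 x 130 mm, fixed, level cover 75 mm above the bench). Wing: upright bar 46 long, 14 thick, 40 mm high, turning about the vertical axis through its middle. Point on that axis, 14 mm below the wing's top, 46 mm above the cover while up. x along the wing, y across it (grip the 14 mm), z up; turns with the knob. 35 mm of open cover or more on all sides.
- stud_turn (a joint): Knob angle, rad, growing clockwise seen from above. 0: wing and the steel key bar under it (48 x 12 x 8 mm) lie along the dark slot (56 x 24 mm, white stripes at its ends) and can go in, within about 0.2 either side. 1.57: across the slot, locked. Stops at -0.3 and 1.65. Starts at 0.5 to 1.05, so first turn it back anticlockwise by that much. Turns easily (0.02 to 0.1 N m).
- stud_push (a joint): How far the orange knob is pushed down, m. 0: up, key bar just above the cover; it goes only 2 mm down unless lined up. 0.016: fully in, at its stop: the bar is below the 4 mm cover and the knob can turn; wing's lower edge 4 mm above the cover. A spring lifts it with 2 N at 0, 6 N at 0.016: let go unturned, it springs up. Locked and let go it rests at about 0.014.
- grey_case: The other power supply, a beige-grey case of the same make and size (190 x 130 x 75 mm), fixed, with a black wing knob that also stands up, to 135 mm above the bench. Not to be touched. Origin at the centre of its underside, x along the 190 mm, z up. The two cases stand side by side, 0.3 to 0.55 m apart, either one on the left.
There are look-alikes about, which are no part of the job. Leave any red or yellow look-alike of the part that bears stud_grip alone.

How it is judged:
By the outcome, as a careful person would: the job done as asked, in the order asked, and still so for the second after the job is handed in, with the robot touching nothing.
It also fails if it takes over 35 s, if anything falls off the work surface, if the arm or the gripper's body presses on something with over 40 N, if the wrist force passes 120 N, or if a joint passes its speed limit or range.

## Working session

There is one attempt and no reset: what is moved stays moved. The work goes in short steps, Python scripts to look and compute and a tool call to move; the robot and the scene stay as the last step left them, time stands still between calls to the robot, and variables do not carry over. Pictures are saved under pics/ and viewed, about 8 in all and at most 12, crops included, and the job is handed in when it is done.

Besides the shell and the picture viewer there is one more tool, called after ">>>" as name(argument=value, ...), one argument or row to a line, values as JSON. send_rows: Moves the arm, as the interface text tells. Shift numbers are shares of 150 mm and turn numbers shares of 180 degrees, none past 1 either way. Its arguments: {"type":"object","properties":{"deltas":{"type":"array","items":{"type":"array","items":{"type":"number"}}},"squeeze":{"type":"number"}},"required":["deltas"]}

```bash
mkdir -p pics
cat > h.py <<'E'
import numpy as np, cv2, pickle
from bench import r
from scipy.spatial.transform import Rotation as R
def grab(n,save=None):
    f=r.grab_frame(n)
    if save: cv2.imwrite(f'pics/{save}.png',f['pixels'][:,:,::-1]); pickle.dump(f,open(f'pics/{save}.pkl','wb'))
    return f
def plane(f,uv,z):
    K=np.array(f['camera_matrix']);Rm=R.from_rotvec(f['rvec']).as_matrix();t=np.array(f['tvec'])
    uv=np.atleast_2d(uv).astype(float)
    d=np.c_[uv,np.ones(len(uv))]@np.linalg.inv(K).T@Rm
    c=-Rm.T@t
    return c+d*((z-c[2])/d[:,2])[:,None]
def proj(f,p):
    return cv2.projectPoints(np.atleast_2d(p).astype(float),np.array(f['rvec']),np.array(f['tvec']),np.array(f['camera_matrix']),None)[0][:,0]
E
python3 - <<'E'
from h import *
a=grab('top','top0');b=grab('scene','scene0')
print(r.get_obs())
im=np.hstack([a['pixels'],b['pixels']])[:,:,::-1]
cv2.imwrite('pics/v1.png',a['pixels'][:,:,::-1])
E
```

```text
{'clock': 0.1, 'joints': array([-1.34011471,  0.47771985,  0.02234364,  1.55633719, -0.01148797,
        1.10933172, -0.0830986 ]), 'qvel': array([-0.00146544, -0.00211662, -0.00058987, -0.00340185, -0.00029846,
        0.00074773,  0.00088131]), 'tau': array([ 3.22032633e-03, -5.97759998e+01,  1.61317762e+00, -2.81955868e+01,
        1.28494235e-02,  4.96165449e-03,  1.91726025e-05]), 'tcp_pos': array([0.22416902, 0.63613919, 0.24142785]), 'orientation': array([-5.29549922e-01, -3.09648754e+00,  2.60917936e-03]), 'contact_force': array([ 0.32413122,  0.28890987, -0.20331423]), 'moment': array([-0.00693898,  0.04707479,  0.05926802]), 'grip_width': 0.08514428466215908}
```

View pics/v1.png

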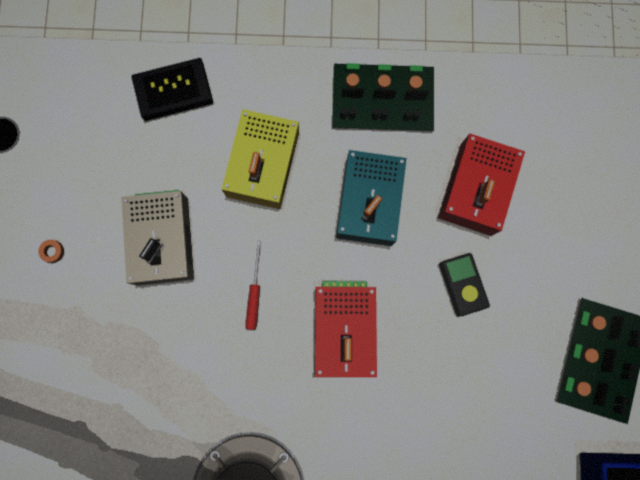

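View pics/scene0.png

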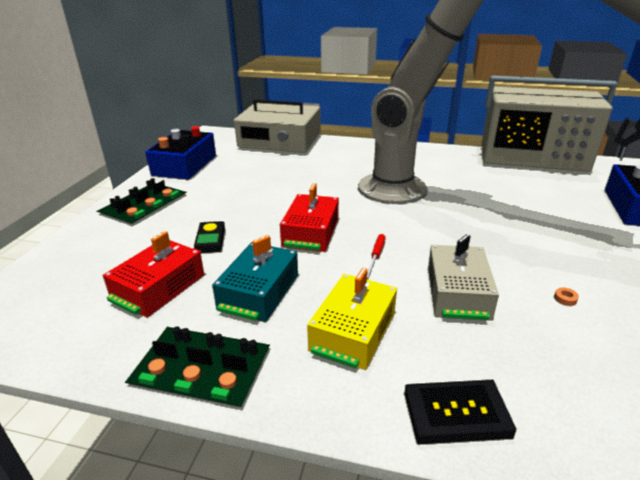

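Top view candidates: teal case with orange knob (372,207); red cases with orange knobs (485,190) and (347,347); yellow case with orange knob (256,163); grey case with black knob (151,250); orange ring (51,251). By the description it's the teal one. In the scene view it's at (262,250). Next is a close crop.

Run:
```python
from h import *
a=pickle.load(open('pics/top0.pkl','rb'));b=pickle.load(open('pics/scene0.pkl','rb'))
c1=cv2.resize(a['pixels'][145:250,330:415],None,fx=5,fy=5,interpolation=cv2.INTER_CUBIC)
c2=cv2.resize(b['pixels'][225:325,207:305],None,fx=4,fy=4,interpolation=cv2.INTER_CUBIC)
o=np.zeros((525,425+392,3),np.uint8);o[:525,:425]=c1;o[:400,425:]=c2
cv2.imwrite('pics/v3.png',o[:,:800,::-1])
hsv=cv2.cvtColor(a['pixels'],cv2.COLOR_RGB2HSV)
m=cv2.inRange(hsv,(85,90,40),(100,255,255));n,l,s,ce=cv2.connectedComponentsWithStats(m)
i=1+np.argmax(s[1:,4]);ys,xs=np.where(l==i);hull=cv2.convexHull(np.c_[xs,ys].astype(np.int32))
rect=cv2.minAreaRect(hull);print('teal',s[i],rect);
print(plane(a,cv2.boxPoints(rect),.075).round(3))
inside=np.zeros_like(m);cv2.fillConvexPoly(inside,hull,255)
om=cv2.inRange(hsv,(3,80,80),(20,255,255))&inside
p=cv2.findNonZero(om)[:,0];print('orange',len(p),cv2.minAreaRect(p))
W=plane(a,cv2.boxPoints(cv2.minAreaRect(p)),.135);print(W.round(3),W.mean(0))
wm=cv2.inRange(hsv,(0,0,150),(180,60,255))&inside
n,l,s,ce=cv2.connectedComponentsWithStats(wm)
for k in range(1,n): print('white',s[k],ce[k].round(1),plane(a,ce[k],.075).round(3))
```

```text
teal [ 337  151   69   91 4423] ((371.8160705566406, 195.76885986328125), (59.40385055541992, 84.40475463867188), 7.815293788909912)
[[ 0.558 -0.174  0.075]
 [ 0.747 -0.195  0.075]
 [ 0.733 -0.327  0.075]
 [ 0.544 -0.303  0.075]]
orange 119 ((372.8307800292969, 204.64614868164062), (7.016463756561279, 21.224802017211914), 37.87498474121094)
[[ 0.597 -0.226  0.135]
 [ 0.634 -0.253  0.135]
 [ 0.625 -0.265  0.135]
 [ 0.588 -0.238  0.135]] [ 0.61114708 -0.24563493  0.135     ]
white [352 154   2   1   2] [352.5 154. ] [[ 0.738 -0.205  0.075]]
white [401 161   2   1   2] [401.5 161. ] [[ 0.726 -0.314  0.075]]
white [372 190   2   5   5] [372.4 192. ] [[ 0.653 -0.251  0.075]]
white [375 199   3   3   5] [376.2 200.2] [[ 0.635 -0.259  0.075]]
white [374 203   1   1   1] [374. 203.] [[ 0.628 -0.255  0.075]]
white [372 205   1   2   2] [372.  205.5] [[ 0.622 -0.25   0.075]]
white [369 208   2   3   3] [369.3 209. ] [[ 0.614 -0.245  0.075]]
white [368 226   1   5   5] [368. 228.] [[ 0.572 -0.242  0.075]]
white [342 228   1   2   2] [342.  228.5] [[ 0.569 -0.186  0.075]]
white [392 235   2   2   3] [392.3 235.7] [[ 0.557 -0.296  0.075]]
```

View pics/v3.png

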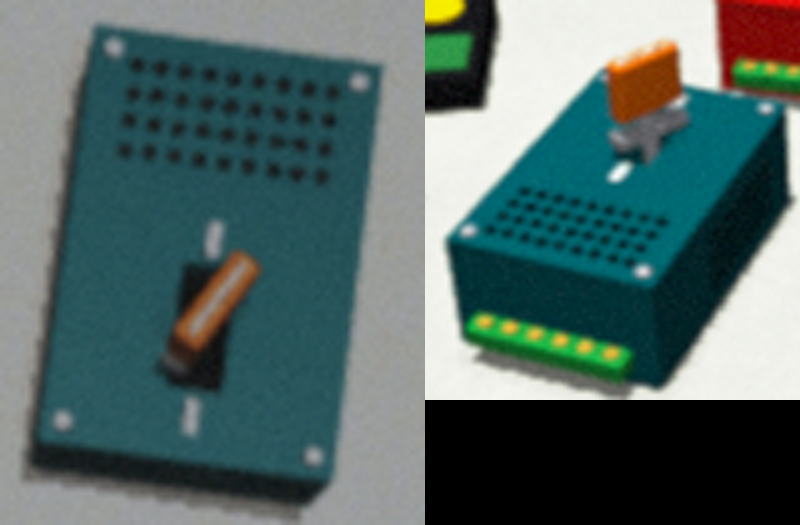

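Teal case confirmed: orange wing, key bar up. The white slot stripes are at crop pixels (215,240) and (192,417), and the wing is turned about 30° clockwise of the slot. The stripes put the stud axis at about (0.6125, -0.2465), with the slot yaw at -6.4° and the wing at about -35°. I'll swing over in five short moves at the current height.

>>> send_rows(
  deltas=[
    [1, -0.2, -0.2, 0, 0, 0, 0],
    [1, -0.38, -0.4, 0, 0, 0, 0],
    [1, -0.56, -0.6, 0, 0, 0, 0],
    [1, -0.74, -0.8, 0, 0, 0, 0],
    [1, -0.88, -0.94, 0, 0, 0, 0],
  ],
)

```text
clock: 0.52
tcp_pos: [0.3032, 0.4559, 0.2418]
orientation: [0.533, 3.096, -0.003]
contact_force: [0.3, -0.8, -0.8]
grip_width: 0.0856
```

>>> send_rows(
  deltas=[
    [1, -0.18, -0.2, 0, 0, 0, 0],
    [1, -0.36, -0.4, 0, 0, 0, 0],
    [1, -0.54, -0.6, 0, 0, 0, 0],
    [1, -0.72, -0.78, 0, 0, 0, 0],
    [1, -0.88, -0.94, 0, 0, 0, 0],
  ],
)

```text
clock: 0.93
tcp_pos: [0.3801, 0.2801, 0.2421]
orientation: [-0.531, -3.096, 0.001]
contact_force: [0.2, 0.5, 0.3]
grip_width: 0.0854
```

>>> send_rows(
  deltas=[
    [1, -0.18, -0.2, 0, 0, 0, 0],
    [1, -0.36, -0.4, 0, 0, 0, 0],
    [1, -0.54, -0.6, 0, 0, 0, 0],
    [1, -0.72, -0.78, 0, 0, 0, 0],
    [1, -0.88, -0.94, 0, 0, 0, 0],
  ],
)

```text
clock: 1.35
tcp_pos: [0.4575, 0.1033, 0.2423]
orientation: [-0.532, -3.096, 0.0]
contact_force: [-0.1, 0.7, 0.1]
grip_width: 0.0858
```

>>> send_rows(
  deltas=[
    [1, -0.18, -0.2, 0, 0, 0, 0],
    [1, -0.36, -0.4, 0, 0, 0, 0],
    [1, -0.54, -0.6, 0, 0, 0, 0],
    [1, -0.72, -0.78, 0, 0, 0, 0],
    [1, -0.88, -0.94, 0, 0, 0, 0],
  ],
)

```text
clock: 1.77
tcp_pos: [0.5351, -0.0735, 0.2422]
orientation: [0.532, 3.096, -0.001]
contact_force: [0.9, 0.5, 0.4]
grip_width: 0.0851
```

>>> send_rows(
  deltas=[
    [1, -0.18, -0.2, 0, 0, 0, 0.03],
    [1, -0.36, -0.4, 0, 0, 0, 0.06],
    [1, -0.54, -0.6, 0, 0, 0, 0.09],
    [1, -0.72, -0.78, 0, 0, 0, 0.09],
    [1, -0.867, -0.917, 0, 0, 0, 0.09],
    [1, -0.867, -0.917, 0, 0, 0, 0.09],
    [1, -0.867, -0.917, 0, 0, 0, 0.09],
  ],
)

```text
clock: 2.35
tcp_pos: [0.6114, -0.2458, 0.2415]
orientation: [-0.965, -2.989, 0.002]
contact_force: [-0.1, 1.0, 0.5]
grip_width: 0.0855
```

Run:
```python
from h import *
o=r.get_obs();print(o['tcp_pos'],R.from_rotvec(o['orientation']).as_matrix().round(3),o['joints'])
w=grab('wrist','wrist1')
print(proj(w,[[.6125,-.2465,.135],[.6125,-.2465,.075],[.653,-.251,.075],[.572,-.242,.075]]))
```

```text
[ 0.61138579 -0.24581807  0.24145068] [[-0.811  0.585 -0.001]
 [ 0.585  0.811 -0.001]
 [ 0.001 -0.002 -1.   ]] [-0.0905821   0.49408015  0.53885679  1.62419664 -0.27486091  1.10099948
  1.46728615]
[[321.78620457 237.22134597]
 [322.09577148 215.91776914]
 [347.09158952 259.10636653]
 [295.5111113  169.98391797]]
```

View pics/wrist1.png

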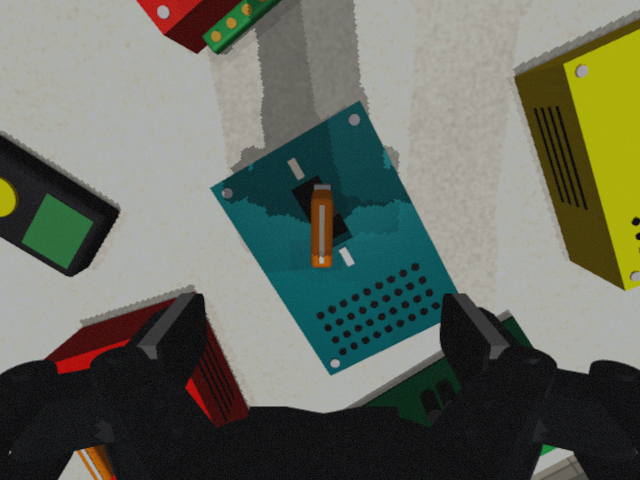

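The close look agrees. Stripes are at (296,169) and (347,258), matching their projections, and the wing at (321,235) is upright in the image, so it lies along the tool's x. Now I'll measure the residual.

Run:
```python
from h import *
w=pickle.load(open('pics/wrist1.pkl','rb'));hsv=cv2.cvtColor(w['pixels'],cv2.COLOR_RGB2HSV)
m=cv2.inRange(hsv,(3,80,60),(22,255,255));m[:175]=0;m[280:]=0;m[:,:295]=0;m[:,345:]=0
p=cv2.findNonZero(m)[:,0];rc=cv2.minAreaRect(p);print(rc)
W=plane(w,cv2.boxPoints(rc),.135);print(W.round(4),W.mean(0).round(4))
def yaw(a,b): return np.degrees(np.arctan2(*(b-a)[1::-1])).round(1)
W2=plane(w,cv2.boxPoints(rc),.135);e=[W2[1]-W2[0],W2[2]-W2[1]];d=max(e,key=np.linalg.norm);print('wing yaw',yaw(0*d,d))
wm=cv2.inRange(hsv,(0,0,110),(180,90,255));roi=np.zeros_like(wm);roi[150:275,280:360]=255;wm&=roi
n,l,s,ce=cv2.connectedComponentsWithStats(wm)
for k in range(1,n):
  if s[k,4]>15: print(s[k],ce[k],plane(w,ce[k],.075).round(4), plane(w,ce[k],.135).round(4))
```

```text
((321.4999694824219, 227.99996948242188), (77.99998474121094, 20.999996185302734), 90.0)
[[ 0.5839 -0.2339  0.135 ]
 [ 0.5913 -0.2236  0.135 ]
 [ 0.6325 -0.2528  0.135 ]
 [ 0.6246 -0.2638  0.135 ]] [ 0.6081 -0.2435  0.135 ]
wing yaw -35.4
[288 159  16  20 141] [295.55319149 168.34751773] [[ 0.571  -0.2412  0.075 ]] [[ 0.5684 -0.2341  0.135 ]]
[319 205   6  48 246] [321.17886179 227.19512195] [[ 0.6194 -0.2524  0.075 ]] [[ 0.607 -0.243  0.135]]
[339 247  16  20 163] [346.43558282 256.54601227] [[ 0.6509 -0.2502  0.075 ]] [[ 0.6321 -0.2412  0.135 ]]
[319 256   5   7  32] [320.96875 259.28125] [[ 0.6409 -0.2681  0.075 ]] [[ 0.6241 -0.2555  0.135 ]]
```

>>> send_rows(
  deltas=[
    [1, 0, 0, 0.22, 0, 0, 0],
    [1, 0, 0, 0.44, 0, 0, 0],
    [1, 0, 0, 0.62, 0, 0, 0],
    [1, 0, 0, 0.76, 0, 0, 0],
    [1, 0, 0, 0.855, 0, 0, 0],
    [1, 0, 0, 0.855, 0, 0, 0],
    [1, 0, 0, 0.855, 0, 0, 0],
  ],
)

```text
clock: 2.98
tcp_pos: [0.6118, -0.2427, 0.1141]
orientation: [-0.959, -2.991, -0.001]
contact_force: [-0.1, -0.8, 0.7]
grip_width: 0.0853
```

>>> send_rows(
  deltas=[
    [0, 0, 0, 0, 0, 0, 0],
    [0, 0, 0, 0, 0, 0, 0],
    [0, 0, 0, 0, 0, 0, 0],
    [0, 0, 0, 0, 0, 0, 0],
    [0, 0, 0, 0, 0, 0, 0],
    [0, 0, 0, 0, 0, 0, 0],
    [0, 0, 0, 0, 0, 0, 0],
    [0, 0, 0, 0, 0, 0, 0],
    [0, 0, 0, 0, 0, 0, 0],
    [0, 0, 0, 0, 0, 0, 0],
  ],
  squeeze=50,
)

```text
clock: 3.82
tcp_pos: [0.6106, -0.2459, 0.1144]
orientation: [-0.963, -2.99, 0.004]
contact_force: [-3.3, -4.1, 2.6]
grip_width: 0.0132
```

Gripped at about 13 mm. Now I'll turn it 29.5° anticlockwise to line it up.

>>> send_rows(
  deltas=[
    [0, 0, 0, 0, 0, 0, -0.03],
    [0, 0, 0, 0, 0, 0, -0.06],
    [0, 0, 0, 0, 0, 0, -0.09],
    [0, 0, 0, 0, 0, 0, -0.12],
    [0, 0, 0, 0, 0, 0, -0.145],
    [0, 0, 0, 0, 0, 0, -0.163],
    [0, 0, 0, 0, 0, 0, -0.163],
    [0, 0, 0, 0, 0, 0, -0.163],
  ],
)

```text
clock: 4.48
tcp_pos: [0.6105, -0.2458, 0.1143]
orientation: [-0.177, -3.135, 0.003]
contact_force: [-4.2, -4.6, 2.5]
grip_width: 0.0134
```

Run:
```python
from h import *
o=r.get_obs();M=R.from_rotvec(o['orientation']).as_matrix();print(o['tcp_pos'],np.degrees(np.arctan2(M[1,0],M[0,0])),o['contact_force'],o['moment'],o['joints'])
```

```text
[ 0.61048035 -0.24584935  0.11427162] 173.54408622253015 [-4.18178016 -4.57010396  2.5215181 ] [-0.86910719  0.8984834  -0.01219808] [ 0.04581237  0.60542648  0.34201211  1.72000332 -0.25191277  0.86046259
  1.95513867]
```

Lined up (tool yaw 173.5°, slot 173.6°). Now I'll push down.

>>> send_rows(
  deltas=[
    [0, 0, 0, 0.025, 0, 0, 0],
    [0, 0, 0, 0.05, 0, 0, 0],
    [0, 0, 0, 0.075, 0, 0, 0],
    [0, 0, 0, 0.095, 0, 0, 0],
    [0, 0, 0, 0.11, 0, 0, 0],
    [0, 0, 0, 0.11, 0, 0, 0],
    [0, 0, 0, 0.11, 0, 0, 0],
  ],
  squeeze=60,
)

```text
clock: 5.07
tcp_pos: [0.6106, -0.2459, 0.0989]
orientation: [-0.177, -3.135, 0.002]
contact_force: [-6.5, -3.2, 11.3]
grip_width: 0.0129
```

>>> send_rows(
  deltas=[
    [0, 0, 0, 0.007, 0, 0, 0],
    [0, 0, 0, 0.014, 0, 0, 0],
    [0, 0, 0, 0.014, 0, 0, 0],
  ],
)

```text
clock: 5.32
tcp_pos: [0.6107, -0.246, 0.0987]
orientation: [-0.178, -3.136, 0.002]
contact_force: [-11.1, -0.5, 24.7]
grip_width: 0.0131
```

Run:
```python
from h import *
w=grab('wrist');s=grab('scene')
c=cv2.resize(s['pixels'][200:325,190:320],None,fx=4,fy=4,interpolation=cv2.INTER_CUBIC)
cv2.imwrite('pics/v5.png',np.hstack([c[:480],w['pixels'][:,180:450]])[:,:,::-1]);print(r.get_obs()['contact_force'])
```

```text
[-11.33546051   0.27187017  24.74623552]
```

View pics/v5.png

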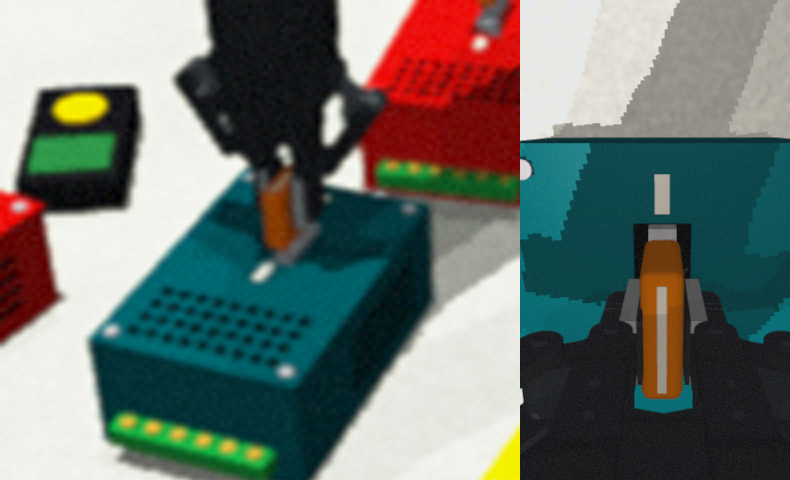

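The key bar lies in the slot (wrist crop, (662,233)) and the force rises steeply to 25 N after about 16 mm, so the knob is at its stop. I'll ease off slightly and turn it a quarter turn clockwise.

>>> send_rows(
  deltas=[
    [0, 0, 0, -0.007, 0, 0, 0.02],
    [0, 0, 0, -0.007, 0, 0, 0.055],
    [0, 0, 0, -0.007, 0, 0, 0.09],
    [0, 0, 0, -0.007, 0, 0, 0.125],
    [0, 0, 0, -0.007, 0, 0, 0.16],
    [0, 0, 0, -0.007, 0, 0, 0.195],
    [0, 0, 0, -0.007, 0, 0, 0.23],
    [0, 0, 0, -0.007, 0, 0, 0.265],
    [0, 0, 0, -0.007, 0, 0, 0.3],
    [0, 0, 0, -0.007, 0, 0, 0.335],
    [0, 0, 0, -0.007, 0, 0, 0.37],
    [0, 0, 0, -0.007, 0, 0, 0.405],
    [0, 0, 0, -0.007, 0, 0, 0.44],
    [0, 0, 0, -0.007, 0, 0, 0.475],
    [0, 0, 0, -0.007, 0, 0, 0.5],
    [0, 0, 0, -0.007, 0, 0, 0.503],
    [0, 0, 0, -0.007, 0, 0, 0.503],
  ],
)

```text
clock: 6.83
tcp_pos: [0.6108, -0.2463, 0.0988]
orientation: [2.353, 2.079, -0.003]
contact_force: [-7.8, -2.2, 16.5]
grip_width: 0.013
```

Run:
```python
from h import *
o=r.get_obs();M=R.from_rotvec(o['orientation']).as_matrix();print(o['tcp_pos'],np.degrees(np.arctan2(M[1,0],M[0,0])),o['contact_force'],o['moment'],o['joints'],o['grip_width'])
```

```text
[ 0.61084477 -0.24633411  0.09881621] 82.94463489972388 [-7.77096258 -2.19504637 16.52716806] [-0.44987552  1.85068316 -0.00937866] [-0.21104305  0.72968118  0.74138616  1.74625965 -0.60489158  0.90759789
  0.66661432] 0.013020446958564583
```

>>> send_rows(
  deltas=[
    [0, 0, 0, -0.008, 0, 0, 0],
    [0, 0, 0, -0.012, 0, 0, 0],
    [0.3, 0, 0, -0.012, 0, 0, 0],
    [0.6, 0, 0, -0.012, 0, 0, 0],
    [0.8, 0, 0, -0.012, 0, 0, 0],
    [0.8, 0, 0, -0.012, 0, 0, 0],
    [0.8, 0, 0, -0.012, 0, 0, 0],
    [0.8, 0, 0, -0.012, 0, 0, 0],
  ],
)

```text
clock: 7.5
tcp_pos: [0.612, -0.2433, 0.0981]
orientation: [-2.349, -2.086, -0.0]
contact_force: [0.3, -0.0, -0.6]
grip_width: 0.0685
```

>>> send_rows(
  deltas=[
    [0.8, 0, 0, -0.1, 0, 0, 0],
    [0.8, 0, 0, -0.25, 0, 0, 0],
    [0.8, 0, 0, -0.45, 0, 0, 0],
    [0.8, 0, 0, -0.65, 0, 0, 0],
    [0.8, 0, 0, -0.85, 0, 0, 0],
    [0.8, 0, 0, -0.95, 0, 0, 0],
    [0.8, 0, 0, -0.95, 0, 0, 0],
    [0.8, 0, 0, -0.95, 0, 0, 0],
  ],
)

```text
clock: 8.17
tcp_pos: [0.6122, -0.2441, 0.2426]
orientation: [2.348, 2.084, 0.003]
contact_force: [0.4, -0.4, -0.5]
grip_width: 0.0684
```

Run:
```python
from h import *
w=grab('wrist','wrist2');s=grab('scene','scene2')
c=cv2.resize(s['pixels'][200:325,190:320],None,fx=3,fy=3,interpolation=cv2.INTER_CUBIC)
o=np.zeros((480,790,3),np.uint8);o[:375,:390]=c;o[:,390:]=w['pixels'][:,120:520]
cv2.imwrite('pics/v6.png',o[:,:,::-1])
hsv=cv2.cvtColor(w['pixels'],cv2.COLOR_RGB2HSV)
m=cv2.inRange(hsv,(3,80,60),(22,255,255));m[:150]=0;m[290:]=0;m[:,:250]=0;m[:,390:]=0
rc=cv2.minAreaRect(cv2.findNonZero(m)[:,0]);W=plane(w,cv2.boxPoints(rc),.121)
d=max([W[1]-W[0],W[2]-W[1]],key=np.linalg.norm);print(rc,W.round(4),np.degrees(np.arctan2(d[1],d[0])),r.get_obs()['contact_force'])
```

```text
((320.0, 226.5), (73.0, 20.0), 90.0) [[ 0.6081 -0.2162  0.121 ]
 [ 0.621  -0.2178  0.121 ]
 [ 0.6153 -0.2676  0.121 ]
 [ 0.6017 -0.266   0.121 ]] -96.52436326179647 [-0.04693486  0.0805549  -0.45488459]
```

View pics/v6.png

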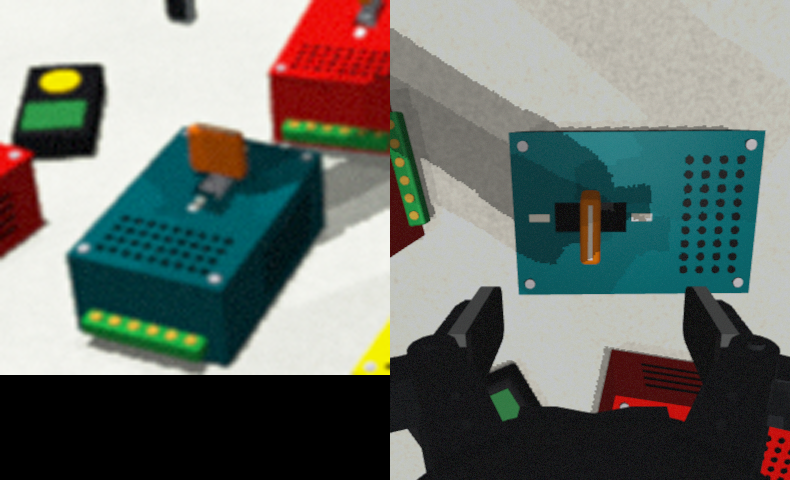

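The wing now lies across the slot: wrist crop (590,228), yaw -96.5° against the slot at -6.4°. No key bar shows above the cover. I'll check the height from the wing's upper edge in the scene view.

Run:
```python
from h import *
def box(f):
    hsv=cv2.cvtColor(f['pixels'],cv2.COLOR_RGB2HSV);m=cv2.inRange(hsv,(5,120,70),(20,255,255))
    z=np.zeros_like(m);z[225:270,240:285]=255;return cv2.boundingRect(m&z)
def pred(f,yaw,top):
    y=np.radians(yaw);u=np.array([np.cos(y),np.sin(y)]);v=np.array([-u[1],u[0]])
    P=[[*(np.array([.611,-.246])+a*.023*u+b*.007*v),z] for a in(-1,1) for b in(-1,1) for z in(top-.04,top)]
    p=proj(f,P);return p.min(0).round(1),p.max(0).round(1)
for n,y,hs in(('scene0',-35.5,(.135,)),('scene2',-96.5,(.135,.121,.119))):
    f=pickle.load(open(f'pics/{n}.pkl','rb'));x=box(f);print(n,x[:2],(x[0]+x[2],x[1]+x[3]))
    for h in hs: print(h,pred(f,y,h))
```

```text
scene0 (253, 236) (285, 256)
0.135 (array([251.3, 232.5]), array([272., 256.]))
scene2 (253, 240) (285, 260)
0.135 (array([251. , 233.9]), array([272.4, 254.5]))
0.121 (array([251.6, 238.8]), array([272.8, 259.3]))
0.119 (array([251.6, 239.5]), array([272.8, 260. ]))
```

The wing's lower edge is at row 260. Locked predicts 259 to 260 and sprung-up predicts 254.5, so it is down. Handing in.

```bash
python3 -c "
from bench import r
print(r.hand_in(), r.get_obs()['clock'])"
```

```text
the job is handed in; nothing more can be done
the job is handed in; nothing more can be done
```

The teal power supply's cover fastener is locked down, and I've handed the job in after about 8 s of robot time. I gripped the orange wing knob and turned it about 29.5° anticlockwise to line up with its slot. I then pushed it in about 16 mm to its stop and turned it about 90° clockwise before letting go and lifting clear. The grey power supply and the look-alikes were not touched.

- **Angle:** after release the wing lies at -96.5° and the slot at -6.4°, so it is about 90° across the slot.
- **Height:** the wing's lower edge sits at row 260 in the scene picture. Locked predicts 259 to 260 and sprung-up predicts 254.5, so it stayed down.
- **Forces:** the highest reading at the end of any move was about 25 N vertical (about 27 N in all), when the knob reached its stop. After release it was about 0.5 N, with the gripper clear.
- **Disagreement:** the side limits of the orange mask in that picture ran past the predicted wing, probably because the mask picked up a neighbouring orange or red part. I used only the upper and lower edges for the height check. The upper edge was less exact: in the starting picture it was 3.5 rows from its prediction.

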